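# Empty the drive housing and hold it in the reader's corner

## Task

Tip the three loose nylon gears out of the cast housing into the open film canister, then stand the housing upright on the reader base with its sloping mouth pointing away from the end fence, and press it squarely into the corner so that it touches the end fence and the side fence at once. Finish still holding it there, pressed firmly against both fences as if for someone to drive the screws: do not let go. Leave the glass disk, the takeup reel and the crank alone.

Things in the scene. Friction and masses are not known exactly. Their poses are not given: they have to be found in the camera images.
- housing: open-topped cast aluminium shell, 0.2 to 0.33 kg, gears inside. In mm: vertical walls 62 high at y = -30 and +30 (grip across these) and at the back, x = +40; walls and floor 4 thick; no wall at the -x end, the mouth, where a chute continues the floor from x = -40, rising outward at 40 degrees. The mouth starts roughly towards the robot. Origin: centre of the 80 x 60 underside; z up
- housing_lip (a point): middle of the pouring lip (underside of the chute's end), at x = -86, y = 0, z = 39 mm in the housing's frame. The chute is 60 mm long and 60 mm wide with 24 mm cheeks. With the housing tipped mouth-down by 85 to 100 degrees the gears slide out over this lip
- gear0: white nylon gear, one of three alike: 20 mm across (23 mm over the drawn teeth, 20 mm for contact), 13 mm thick, 12 g; starts lying flat on the inner floor of the housing. Origin: centre of one flat face, which is its underside at the start; z along the gear's axis
- gear1: white nylon gear, one of three alike: 20 mm across (23 mm over the drawn teeth, 20 mm for contact), 13 mm thick, 12 g; starts lying flat on the inner floor of the housing. Origin: centre of one flat face, which is its underside at the start; z along the gear's axis
- gear2: white nylon gear, one of three alike: 20 mm across (23 mm over the drawn teeth, 20 mm for contact), 13 mm thick, 12 g; starts lying flat on the inner floor of the housing. Origin: centre of one flat face, which is its underside at the start; z along the gear's axis
- canister: open round tin film canister, loose on the bench, 160 mm across, 38 mm high, walls and floor 3 mm, 0.35 kg. Origin: centre of the underside; z up
- base: cast aluminium reader base, fixed: plate 240 (x) by 220 (y) mm, flat top at z = 30. Two fences on it meet at its +x, +y corner; a 55 x 34 mm gearbox, 60 tall, is at x = -85, y = 90. The housing pressed home (back wall on the end fence, +y wall on the side fence) has its origin at x = 55, y = 55, z = 30 here, axes parallel. Origin: centre of the underside; x roughly away from robot, z up
- end_fence: steel end fence fixed on the base, across its far (+x) end: 12 mm thick (x), 117 mm long (y), 18 mm high, inner face at base x = +95 mm. If the housing is also borne down hard on the plate, friction there takes up the push. Origin: centre of its underside; axes as the base
- side_fence: steel side fence fixed on the base, along its +y edge: 155 mm long (x), 12 mm thick (y), 18 mm high, inner face at base y = +85 mm; fingers gripping the housing more than 20 mm above the plate pass over it. Origin: centre of its underside; axes as the base
- crank_handle (a point): middle of the black crank handle (18 mm thick, 50 mm long) on the +y side of the reader base, a bystander; the stiff crank arm is 42 mm long and starts anywhere within about 70 degrees of upright
- condenser: green glass condenser disk lying flat, 76 mm across, 14 mm thick, a bystander. Origin: centre of its underside
- reel: silver takeup reel lying flat, 124 mm across, 18 mm thick, a bystander. Origin: centre of its underside
Not all that is in view belongs to the job. Of the things that look like the housing, take the one that is farthest to the robot's left at the start.

How it is judged:
On the way:
1. the housing is tipped over (more than 50 degrees from upright) and all three gears lie in the canister (horizontal distance between each of gear0, gear1, gear2 and canister below 0.08 m and z of each of gear0, gear1, gear2 in the frame of canister below 0.04 m and angle between housing's own z axis and vertical above 0.87 rad), for 0.1 s.
At the end, for the whole second after the job is handed in: All gears in the canister; housing still, upright and square to the base (3.4 degrees), mouth away from the end fence, on the plate and home within 4 mm, and the fingers still pressing it on each fence with over 1.5 N through the last second (horizontal distance between each of gear0, gear1, gear2 and canister below 0.08 m and z of each of gear0, gear1, gear2 in the frame of canister below 0.04 m and angle between housing's own z axis and vertical below 0.06 rad and z of housing in the frame of base between 0.026 and 0.034 m and angle between the x axis of housing and the x axis of base, either way round below 0.06 rad and x of housing in the frame of base above 0.051 m and y of housing in the frame of base above 0.051 m and x of housing_lip in the frame of base below 0 m and contact force between housing and end_fence above 1.5 N and contact force between housing and side_fence above 1.5 N and contact force between the fingers and housing above 1.5 N and linear speed of housing below 0.01 m/s); the arm keeps its last pose, push and grip.
It fails at once if the glass disk is moved more than 30 mm (distance of condenser from where it was at the start of the episode above 0.03 m).
It fails at once if the takeup reel is moved more than 30 mm (distance of reel from where it was at the start of the episode above 0.03 m).
It fails at once if the crank handle is moved more than 25 mm (distance of crank_handle from where it was at the start of the episode above 0.025 m).
It also fails if it takes over 64 s, if anything falls off the work surface, if the arm or the gripper's body presses on something with over 40 N, if the wrist force passes 120 N, or if a joint passes its speed limit or range.

## Robot

A 6-joint arm with a two-finger parallel gripper is mounted at the origin on the work surface. World frame = base frame: x ahead of the robot, y to its left, z up, the work surface at z = 0. Lengths are in m, angles in rad, forces in N, time in s.
With the tool pointing down it reaches from about 0.4 to 0.825 m from the base axis. Payload 7 kg.
Tool frame: the origin (TCP) lies on the centre line of the jaws, within the pads' length; the fingertips stand tip_reach ahead of it and the grasp point (between the pads) is the TCP (tip_reach is the distance from the TCP to the fingertips, in m); z points along the fingers, y is the line along which they close (so a half turn about z gives the same grasp; the last joint's range is limited). The gripper opens to 88 mm and grips with 3 to 60 N. Pads are 19 mm wide; open, the fingers measure 130 mm over their backs; the gripper's body (78 mm by 193 mm) begins 47 mm behind the grasp point.
Start: joints at [1.538, 0.359, 0.012, 0, -1.224, -0.288], TCP at [0.213, 0.641, 0.246] pointing down, gripper open.
Joint ranges: [-3.07, 3.07], [-1.43, 2.12], [-1.02, 1.25], [-3.03, 1.67], [-3.05, -0], [-3.03, 3.03]. Speed limits (rad/s): [2.39, 2.39, 3.01, 3.14, 3.14, 3.14].

## Interface

Orientations are given as [roll, pitch, yaw] about the fixed x, y, z axes, in that order (R = Rz(yaw) Ry(pitch) Rx(roll)).
In Python, from station import get_state, grab_frame, calibration, job_done, find_in, mark_of, tip_reach gives the robot as it stands.
- The arm moves only by the shell command python3 -m handwheel 'ROWS' [OPENING] [FORCE]. ROWS is JSON, a list of rows, each an object with "delta_pos": the shift along the world's x, y, z in units of 30 mm (1.0 is 30 mm), a list of three; "dr": the turn, a rotation vector about the world's x, y, z in degrees, a list of three. In form: [{"delta_pos": [tx, ty, tz], "dr": [rx, ry, rz]}, ...]. A call has 1 to 10 rows; each row shifts and turns the commanded pose from where the row before left it; what a row does not reach is not made up. A row lasts 1/10 s, in which the tool goes at most 50 mm and 8.59 degrees, less where a joint would pass 70% of its speed; a pose out of reach is approached as far as the arm can. A call is refused whole if a number of a shift passes 1 or a number of a turn 8.59, either way. A call with a gripper value outside its range is refused whole. OPENING is the closure, from -1 (fully open) to 1 (shut), set as the call begins (- or left out, the last holds). The fingers move at their own pace and stop on an object; FORCE is the grip in N (left out, the last holds). Time passes only in rows, so rows that do not move let the fingers close. It gives the time, the measured TCP pose, the force, the opening and the grip force at its end, in the units of the state.
- get_state(): the state, without advancing time (a new reading comes with each control period).
- grab_frame(name): name is "side" or "top"; returns the picture (480x640x3 uint8, red, green, blue); there is no depth.
- calibration(name): a dict with "fx", "fy", "cx", "cy" (pixels), "k1" (the pictures are not rectified: a ray, as slopes to the right and down, at radius r is drawn at 1 + k1 r^2 times it, then the intrinsics apply), "extrinsics" (4x4, takes a point from world to camera coordinates). Camera axes: x right, y down, z forward; pixel columns grow to the right and rows downward; lengths in m; the calibration is good to about 2 mm. A picture is of the moment at which its call begins. calibration takes no time and is no camera call.
- job_done(): hands the job in; it is judged then, once.
Trained networks look in the newest picture that a camera, given by its name, has taken for a name from the list of things; names that differ only in an ending like _2 or _b are one class to them, and where a whole thing is asked for, a point or a joint stands for the part that bears it (a point fixed in the world has none). Each returns a list of dicts, best first, with "conf" (0 to 1); they miss things now and then, are a little off and sometimes report something else, mostly with a low value. They report only what shows in the picture. A call takes as long as a camera call. They do not tell look-alikes from the thing itself.
- find_in(camera, query): "location" ([column, row] in pixels, amid what is visible of it).
- mark_of(camera, query): "location" ([column, row] in pixels: a listed point, or the origin of a listed thing).
The state is a dict: "t": time; "q": joint angles; "qd": joint speeds; "joint_efforts": joint torques, N m; "eef_pos": TCP position; "ee_rot": TCP orientation; "force": force on the tool from outside, world axes, zero at the start; "moment": the same for the moment, N m; "width": finger opening in m; "gripper_force": force on a finger pad.
Only numpy, scipy, OpenCV 4.12 (cv2) and the standard library are available. Lean on these libraries where they do the work, as an engineer would, in place of code of your own. Each camera call takes 0.05 s, during which the arm holds its last target. There are 200 camera calls.

## Working session

There is one attempt and no reset: what is moved stays moved. The work goes in short steps, Python scripts to look and compute and a shell command to move; the robot and the scene stay as the last step left them, time stands still between calls to the robot, and variables do not carry over. Pictures are saved under pics/ and viewed, at most 10 in all, crops included, and the job is handed in when it is done.

```bash
mkdir -p pics; ls; python3 - <<'E'
from station import *
import cv2, numpy as np
for c in ("side","top"):
    im=grab_frame(c); cv2.imwrite(f"pics/{c}0.png",im[:,:,::-1])
    k=calibration(c); print(c,{a:(np.round(b,3).tolist()) for a,b in k.items()})
    for n in ("housing","housing_lip","canister","base","crank_handle","condenser","reel","gear0","end_fence","side_fence"):
        print(n,[(np.round(d["location"],1).tolist(),round(d["conf"],2)) for d in mark_of(c,n)][:5])
print(tip_reach,get_state())
E
```

```text
pics
side {'fx': 620.732, 'fy': 620.732, 'cx': 327.685, 'cy': 241.121, 'k1': 0.025, 'extrinsics': [[0.883, -0.469, 0.01, -0.517], [-0.299, -0.579, -0.759, 0.2], [0.362, 0.667, -0.651, 1.347], [0.0, 0.0, 0.0, 1.0]]}
housing [([364.4, 349.4], 0.98), ([390.6, 404.1], 0.72), ([468.5, 351.0], 0.55)]
housing_lip [([505.9, 365.8], 0.96), ([328.4, 336.7], 0.72), ([436.2, 391.5], 0.63)]
canister [([312.6, 285.9], 0.94)]
base [([255.6, 207.4], 0.57)]
crank_handle [([205.9, 164.8], 0.71)]
condenser [([442.0, 304.2], 0.6)]
reel [([395.2, 248.7], 0.81), ([275.6, 183.0], 0.64)]
gear0 [([375.2, 341.5], 0.43), ([326.2, 337.2], 0.19)]
end_fence []
side_fence [([237.8, 181.9], 0.78)]
top {'fx': 598.787, 'fy': 598.787, 'cx': 326.724, 'cy': 237.446, 'k1': 0.069, 'extrinsics': [[-0.023, -1.0, -0.005, -0.062], [-0.994, 0.023, -0.109, 0.557], [0.109, 0.003, -0.994, 1.603], [0.0, 0.0, 0.0, 1.0]]}
housing [([499.5, 324.9], 0.89), ([411.7, 252.0], 0.66), ([453.3, 185.6], 0.66), ([469.9, 264.1], 0.59), ([176.1, 265.0], 0.54)]
housing_lip [([483.7, 172.1], 0.94), ([532.5, 347.9], 0.91), ([398.4, 277.7], 0.72), 
[... 376 characters left out ...]
side_fence [([174.2, 264.0], 0.65)]
0.019 {'t': 1.1, 'q': array([ 1.53808763e+00,  3.58615535e-01,  1.19051975e-02, -6.14079227e-06,
       -1.22410283e+00, -2.88120304e-01]), 'qd': array([-0.0005777 ,  0.0011203 , -0.00036433,  0.00080939, -0.00080896,
        0.00065463]), 'joint_efforts': array([ 5.10033569e-04, -5.82408249e+01,  2.93303382e+01,  7.00267643e+00,
        1.25133738e-02, -1.99241447e-05]), 'eef_pos': array([0.21285919, 0.64053731, 0.24555235]), 'ee_rot': array([ 3.14157487e+00,  7.52005650e-07, -3.20831091e-01]), 'force': array([0.49917242, 1.10046467, 0.72496686]), 'moment': array([ 0.02683146,  0.00277789, -0.02914688]), 'gripper_force': 0.0, 'width': 0.08815490867085138}
```

View pics/top0.png

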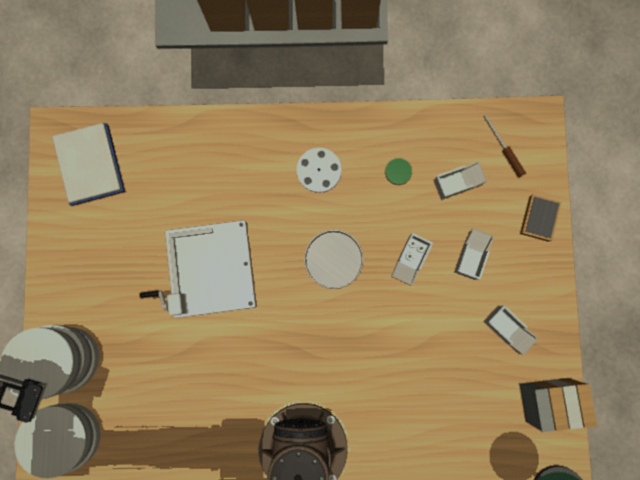

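View pics/side0.png

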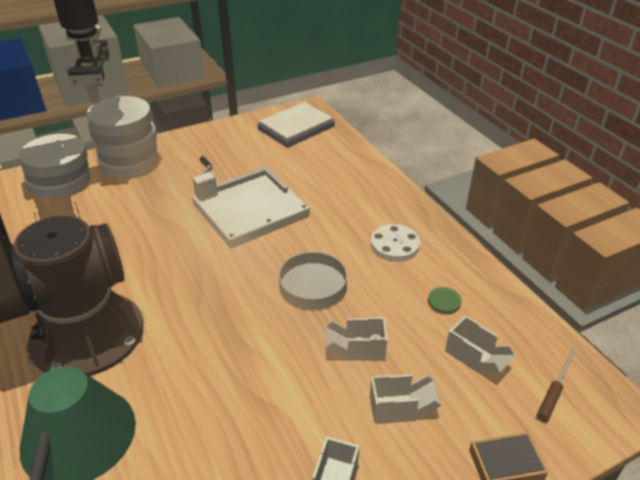

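Candidates for "housing" in the top view are (411,258), (461,180), (474,254) and (512,329). Column decreases toward the robot's left, so I choose (411,258). It holds white gears and its mouth points towards the robot. Canister is at (334,260), reader base at (212,268) with the crank at (151,295), reel at (319,170), condenser at (399,171). Next is a close crop to check the choice.

```bash
cat > h.py <<'E'
import numpy as np, cv2
from station import *
def cam(c):
    k=calibration(c); return np.array([[k["fx"],0,k["cx"]],[0,k["fy"],k["cy"]],[0,0,1.]]),np.array([k["k1"],0,0,0,0.]),np.array(k["extrinsics"])
def proj(c,P):
    K,d,E=cam(c); return cv2.projectPoints(np.array(P,float).reshape(-1,1,3),cv2.Rodrigues(E[:3,:3])[0],E[:3,3],K,d)[0].reshape(-1,2)
def onplane(c,uv,z):
    K,d,E=cam(c); n=cv2.undistortPoints(np.array(uv,float).reshape(-1,1,2),K,d).reshape(-1,2)
    D=np.c_[n,np.ones(len(n))]@E[:3,:3]; o=-E[:3,:3].T@E[:3,3]
    return o+D*((z-o[2])/D[:,2])[:,None]
def crop(im,x0,y0,x1,y1,s): 
    o=cv2.resize(im[y0:y1,x0:x1],None,fx=s,fy=s,interpolation=cv2.INTER_CUBIC)
    for u in range((x0+9)//10*10,x1,10): cv2.putText(o,str(u),(int((u-x0+.5)*s)-8,8),0,.3,(0,0,255)); cv2.line(o,(int((u-x0+.5)*s),10),(int((u-x0+.5)*s),16),(0,0,255))
    for v in range((y0+9)//10*10,y1,10): cv2.putText(o,str(v),(0,int((v-y0+.5)*s)+3),0,.3,(0,0,255)); cv2.line(o,(22,int((v-y0+.5)*s)),(28,int((v-y0+.5)*s)),(0,0,255))
    return o
E
python3 - <<'E'
from h import *
t=cv2.imread("pics/top0.png"); s=cv2.imread("pics/side0.png")
a=crop(t,384,225,442,293,6); b=crop(s,320,308,395,368,5)
o=np.zeros((410,740,3),np.uint8); o[:a.shape[0],:a.shape[1]]=a; o[:b.shape[0],355:355+b.shape[1]]=b; cv2.imwrite("pics/h1.png",o)
cv2.imwrite("pics/b1.png",crop(t,135,212,265,325,5))
for n,uv,z in (("h",(411.7,252.),0),("can",(335.2,261.5),0),("base",(214.5,270.5),0)): print(n,onplane("top",[uv],z).round(3))
for n,uv,z in (("h",(364.4,349.4),0),("can",(312.6,285.9),0),("base",(255.6,207.4),0)): print(n,onplane("side",[uv],z).round(3))
E
```

```text
h [[ 0.513 -0.309  0.   ]]
can [[ 0.491 -0.097  0.   ]]
base [[0.474 0.237 0.   ]]
h [[ 0.508 -0.314  0.   ]]
can [[ 0.496 -0.093  0.   ]]
base [[0.496 0.249 0.   ]]
```

View pics/h1.png

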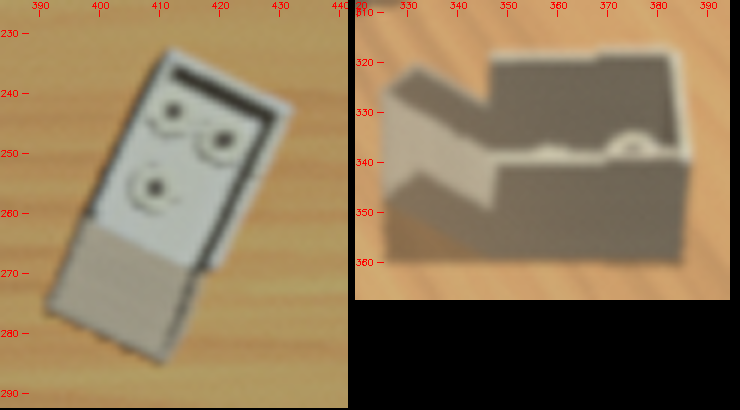

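View pics/b1.png

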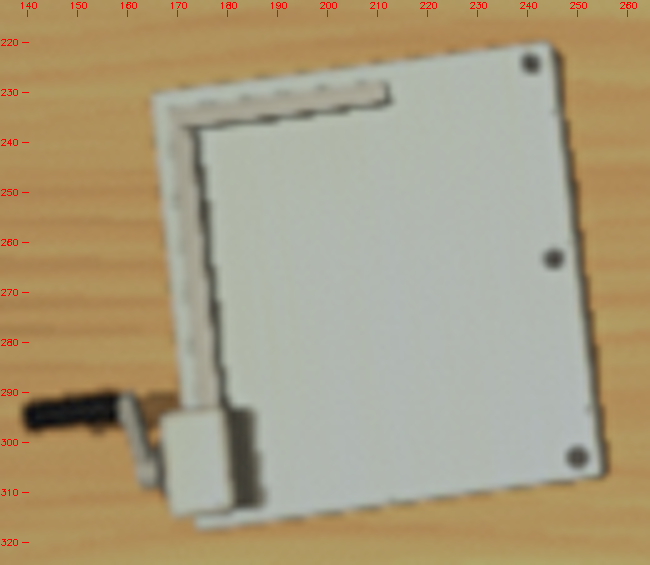

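The chosen housing holds three gears, at about (412,243), (421,248) and (409,256), and its mouth is at (401,280). The base corners are (165,230), (245,220) and (255,306), and the gearbox is at (173,303). Next I fit the poses.

```bash
cat >> h.py <<'E'
from scipy.optimize import least_squares
def T(p,P,z0=0):
    c,s=np.cos(p[2]),np.sin(p[2]); P=np.array(P,float)/1000
    return np.c_[p[0]+c*P[:,0]-s*P[:,1],p[1]+s*P[:,0]+c*P[:,1],z0+P[:,2]]
def fit(p0,obs):
    f=lambda p: np.concatenate([(proj(c,T(p,[o[0] for o in L]))-np.array([o[1] for o in L])).ravel() for c,L in obs.items()])
    r=least_squares(f,p0,x_scale=[.01,.01,.1],loss="soft_l1"); print(r.x.round(4),np.degrees(r.x[2]).round(2),r.fun.round(1).tolist()); return r.x
E
python3 - <<'E'
from h import *
H={"top":[((40,30,62),(411.5,232.7)),((40,-30,62),(432,242.3)),((-40,-30,62),(417.5,270)),((-86,30,39),(390.5,276)),((-86,-30,39),(410,284.5))],
 "side":[((-40,30,62),(346.5,318.5)),((40,30,62),(382.5,317.5)),((40,-30,62),(386.2,339.5)),((40,-30,0),(383.5,360.5))]}
fit([.51,-.31,-.4],H)
fit([.51,-.31,-.4],{"top":H["top"]})
B={"top":[((120,110,30),(165,230)),((120,-110,30),(245,220)),((-120,-110,30),(255,306.3)),((95,85,30),(174.5,237)),((95-12,-6-0,48),(212,232)) if 0 else ((95,-6,48),(212,231))]}
fit([.48,.24,.1],B)
C=onplane("top",[(335.2,261.5)],0)
# canister rim by circle fit: extreme points
rim=onplane("top",[(305.5,260),(363,260),(334,231.5),(334,288.5)],.038); print(rim.round(3).tolist())
print(onplane("top",[(151.5,295.8),(140,295),(158,293)],.07).round(3).tolist())
print(onplane("top",[(398.8,171.4),(320,170)],.015).round(3).tolist())
E
```

```text
[ 0.5093 -0.3096 -0.4844] -27.75 [0.1, 0.3, -0.0, 0.6, 1.5, -0.2, -0.4, -0.4, 0.3, 1.1, -0.7, -1.0, 1.3, 0.1, -0.2, 0.1, 0.4, -1.4]
[ 0.51   -0.309  -0.4831] -27.68 [-0.2, 0.0, -0.3, 0.3, 1.3, -0.5, -0.6, -0.6, 0.1, 0.9]
[0.4802 0.2435 0.104 ] 5.96 [-0.1, -0.8, 0.4, -0.9, 0.3, 0.4, 0.5, 0.1, -4.9, 1.1]
[[0.494, -0.016, 0.038], [0.491, -0.171, 0.038], [0.57, -0.095, 0.038], [0.416, -0.091, 0.038]]
[[0.408, 0.388, 0.07], [0.411, 0.418, 0.07], [0.415, 0.371, 0.07]]
[[0.737, -0.279, 0.015], [0.746, -0.06, 0.015]]
```

Poses: housing (0.5095, −0.3095) at yaw −27.7°, canister (0.493, −0.094), base (0.480, 0.2435) at yaw 5.96°. I move over the housing now.

```bash

python3 -m handwheel '[{"delta_pos":[1,-1,0],"dr":[0,0,-0.93]},{"delta_pos":[1,-1,0],"dr":[0,0,-0.93]},{"delta_pos":[1,-1,0],"dr":[0,0,-0.93]},{"delta_pos":[1,-1,0],"dr":[0,0,-0.93]},{"delta_pos":[1,-1,0],"dr":[0,0,-0.93]},{"delta_pos":[1,-1,0],"dr":[0,0,-0.93]},{"delta_pos":[1,-1,0],"dr":[0,0,-0.93]},{"delta_pos":[1,-1,0],"dr":[0,0,-0.93]},{"delta_pos":[1,-1,0],"dr":[0,0,-0.93]},{"delta_pos":[1,-1,0],"dr":[0,0,-0.93]}]' -1 50
python3 -c "from station import *;s=get_state();print(s['q'].round(4).tolist(),s['eef_pos'],s['ee_rot'])"
python3 -m handwheel '[{"delta_pos":[0,-1,0],"dr":[0,0,0]},{"delta_pos":[0,-1,0],"dr":[0,0,0]},{"delta_pos":[0,-1,0],"dr":[0,0,0]},{"delta_pos":[0,-1,0],"dr":[0,0,0]},{"delta_pos":[0,-1,0],"dr":[0,0,0]},{"delta_pos":[0,-1,0],"dr":[0,0,0]},{"delta_pos":[0,-1,0],"dr":[0,0,0]},{"delta_pos":[0,-1,0],"dr":[0,0,0]},{"delta_pos":[0,-1,0],"dr":[0,0,0]},{"delta_pos":[0,-1,0],"dr":[0,0,0]}]'
python3 -c "from station import *;s=get_state();print(s['q'].round(4).tolist())"
python3 -m handwheel '[{"delta_pos":[0,-1,0],"dr":[0,0,0]},{"delta_pos":[0,-1,0],"dr":[0,0,0]},{"delta_pos":[0,-1,0],"dr":[0,0,0]},{"delta_pos":[0,-1,0],"dr":[0,0,0]},{"delta_pos":[0,-1,0],"dr":[0,0,0]},{"delta_pos":[0,-1,0],"dr":[0,0,0]},{"delta_pos":[0,-1,0],"dr":[0,0,0]},{"delta_pos":[0,-1,0],"dr":[0,0,0]},{"delta_pos":[0,-1,-0.5],"dr":[0,0,0]},{"delta_pos":[0,-1,-0.5],"dr":[0,0,0]}]'
python3 -c "from station import *;s=get_state();print(s['q'].round(4).tolist())"
```

```text
t: 2.1
eef_pos: [0.5139, 0.3392, 0.2459]
ee_rot: [-3.141, -0.0, -0.484]
force: [0.9, 1.5, 0.8]
width: 0.0876
gripper_force: 0.0
[0.9002, 0.2617, -0.1255, 0.0001, -1.1831, 0.187] [0.51393434 0.33918604 0.24586373] [-3.14107440e+00 -1.93139358e-04 -4.83592461e-01]
t: 3.1
eef_pos: [0.5127, 0.0394, 0.2459]
ee_rot: [-3.141, -0.0, -0.483]
force: [1.1, -0.2, -0.4]
width: 0.0879
gripper_force: 0.0
[0.4589, 0.0922, -0.3371, 0.0001, -1.1409, 0.6289]
t: 4.1
eef_pos: [0.5131, -0.2607, 0.2158]
ee_rot: [-3.141, -0.002, -0.483]
force: [0.8, 0.5, -0.5]
width: 0.0877
gripper_force: 0.0
[-0.1304, 0.2169, -0.2568, 0.0, -1.0954, 1.2182]
```

```bash

python3 -m handwheel '[{"delta_pos":[0,-0.9,-0.5],"dr":[-3.9,-7.5,0]},{"delta_pos":[-0.1,-0.7,-0.5],"dr":[-3.9,-7.5,0]},{"delta_pos":[0,0,0],"dr":[-3.9,-7.5,0]},{"delta_pos":[0,0,0],"dr":[0,0,0]}]' | tail -0
python3 -c "from station import *;s=get_state();print(s['q'].round(4).tolist(),s['eef_pos'],s['ee_rot'])"
python3 -m handwheel '[{"delta_pos":[0,0,0],"dr":[3.9,7.5,0]},{"delta_pos":[0,0,0],"dr":[3.9,7.5,0]},{"delta_pos":[0,0,0],"dr":[3.9,7.5,0]},{"delta_pos":[0,0,0],"dr":[0,0,0]}]'
python3 - <<'E'
from station import *
s=get_state();print(s['q'].round(4).tolist(),s['eef_pos'],s['ee_rot'])
im=grab_frame("top"); import cv2; cv2.imwrite("pics/top1.png",im[:,:,::-1])
E
```

```text
[-0.1471, 0.0687, -0.7265, 0.3323, -0.4278, 0.9507] [ 0.4992526  -0.30639676  0.17996767] [ 3.13289007 -0.39175539 -0.48657877]
t: 4.9
eef_pos: [0.5125, -0.311, 0.1867]
ee_rot: [3.128, 0.029, -0.488]
force: [-0.6, 0.5, -0.8]
width: 0.0881
gripper_force: 0.0
[-0.2162, 0.2957, -0.2229, 0.0064, -1.0837, 1.2962] [ 0.51248527 -0.31102055  0.18674281] [ 3.12767867  0.02874603 -0.4878592 ]Exception ignored on flushing sys.stdout:
BrokenPipeError: [Errno 32] Broken pipe
```

```bash
cat > kin.py <<'E'
import numpy as np
from scipy.spatial.transform import Rotation as R
from scipy.optimize import least_squares
def fk(q,p,s4=-1):
    a1,d1,L2,L3,a3,Lt,d=p; q=np.asarray(q)
    z=R.from_euler("z",q[0]); ph=q[1]-q[2]
    F=z*R.from_euler("y",ph)              # forearm frame: X along forearm, Z up
    W=F*R.from_euler("x",s4*q[3])*R.from_euler("y",-q[4])  # X along the tool
    Tt=W*R.from_euler("x",-(q[5]-np.pi/2))*R.from_matrix(np.array([[0,0,1],[0,-1,0],[1,0,0]]).astype(float)) # tool x=Z, tool z=X
    pos=z.apply([a1+L2*np.sin(q[1]),-d,d1+L2*np.cos(q[1])])+F.apply([L3,0,a3])+W.apply([Lt,0,0])
    return pos,Tt
D=[([1.538,.3586,.0119,0,-1.2241,-.2881],[.21286,.64054,.24555],[3.14157,0,-.3208]),
([0.9002,0.2617,-0.1255,0.0001,-1.1831,0.187],[0.51393,0.33919,0.24586],[-3.14107,-.0002,-.48359]),
([0.4589,0.0922,-0.3371,0.0001,-1.1409,0.6289],[.5127,.0394,.2459],[-3.141,0,-.483]),
([-0.1304,0.2169,-0.2568,0,-1.0954,1.2182],[.5131,-.2607,.2158],[-3.141,-.002,-.483]),
([-0.1471,0.0687,-0.7265,0.3323,-0.4278,0.9507],[0.49925,-0.3064,0.17997],[3.13289,-.39176,-.48658]),
([-0.2162,0.2957,-0.2229,0.0064,-1.0837,1.2962],[0.51249,-0.31102,0.18674],[3.12768,.02875,-.48786])]
def fitp(s4,lam=1e-3):
    p0=np.array([.0,.4,.45,.43,0,.25,.19])
    def f(p):
        e=[fk(q,p,s4)[0]-x for q,x,_ in D]
        return np.concatenate(e+[lam*(p-p0)])
    return least_squares(f,p0)
E
python3 - <<'E'
from kin import *
for s4 in (1,-1):
    r=fitp(s4); print(s4,r.x.round(4),(r.fun[:-7]*1000).round(1).tolist())
    for q,x,e in D[3:]: 
        print((fk(q,r.x,s4)[1].inv()*R.from_euler("xyz",e)).magnitude().round(4))
E
```

```text
1 [ 0.1997 -0.1809  0.557   0.1998  0.1252  0.1583  0.2022] [9.8, -21.8, -13.3, 2.6, -13.4, -6.5, 11.6, -5.9, 0.3, 10.7, -11.9, 9.3, -7.6, 50.8, -6.5, 23.2, -12.7, 16.7]Traceback (most recent call last):
  File "<stdin>", line 5, in <module>
AttributeError: 'float' object has no attribute 'round'
```

```bash
python3 - <<'E'
from kin import *
for s4 in (1,-1):
    r=fitp(s4); print(s4,r.x.round(4),(r.fun[:-7]*1000).round(1).tolist())
    for q,x,e in D[3:]: 
        print(round((fk(q,r.x,s4)[1].inv()*R.from_euler("xyz",e)).magnitude(),4))
E
```

```text
1 [ 0.1997 -0.1809  0.557   0.1998  0.1252  0.1583  0.2022] [9.8, -21.8, -13.3, 2.6, -13.4, -6.5, 11.6, -5.9, 0.3, 10.7, -11.9, 9.3, -7.6, 50.8, -6.5, 23.2, -12.7, 16.7]
0.0004
0.6646
0.0129
-1 [0.1121 0.1874 0.5941 0.3412 0.0041 0.394  0.1892] [-2.7, -4.2, -7.9, -3.0, 0.4, -3.6, 0.6, 3.1, 0.8, 3.8, 2.1, 5.8, -5.2, -12.0, -4.7, 4.3, 1.5, 9.6]
0.0004
0.0001
0.0001
```

```bash
cat > e.py <<'E'
import re
s=open("kin.py").read()
s=s.replace("a1,d1,L2,L3,a3,Lt,d=p;","a1,d1,L2,L3,a3,Lt,d,l2x,wx,wy,L5=p;")
s=s.replace("z.apply([a1+L2*np.sin(q[1]),-d,d1+L2*np.cos(q[1])])","z.apply([a1+L2*np.sin(q[1])+l2x*np.cos(q[1]),-d,d1+L2*np.cos(q[1])-l2x*np.sin(q[1])])")
s=s.replace("W.apply([Lt,0,0])","W.apply([Lt,wy,wx])+(F*R.from_euler('x',s4*q[3])).apply([0,L5,0])")
s=s.replace(".25,.19]",".25,.19,0,0,0,0]")
open("kin.py","w").write(s)
E
python3 e.py; python3 - <<'E'
from kin import *
import kin
for s4 in (-1,):
  for lam in (1e-2,1e-3,1e-4):
    r=fitp(s4,lam); print(s4,r.x.round(4),(r.fun[:18]*1000).round(1).tolist())
E
```

```text
-1 [-0.0186  0.2302  0.6033  0.4528  0.0034  0.4002  0.0641 -0.0036  0.0303
 -0.0638 -0.0638] [0.0, -0.1, -0.1, -0.1, 0.0, -0.0, -0.0, -0.0, -0.2, 0.6, -0.1, 0.6, -0.0, -0.0, -0.0, -0.5, 0.0, -0.2]
-1 [-5.000e-04  1.994e-01  6.019e-01  4.632e-01  2.000e-04  3.603e-01
  1.900e-03 -0.000e+00  8.000e-04 -9.500e-02 -9.500e-02] [0.0, 0.0, 0.0, -0.0, 0.0, -0.0, 0.0, -0.0, -0.0, 0.0, -0.0, 0.0, -0.0, -0.0, -0.0, 0.0, 0.0, -0.0]
-1 [-1.000e-04  1.988e-01  6.019e-01  4.634e-01  1.000e-04  3.594e-01
  6.000e-04  1.000e-04  2.000e-04 -9.560e-02 -9.560e-02] [0.0, 0.0, 0.0, -0.0, 0.0, -0.0, 0.0, -0.0, -0.0, -0.0, -0.0, 0.0, -0.0, -0.0, 0.0, 0.0, 0.0, -0.0]
```

```bash
cat >> kin.py <<'E'
PF=np.array([0,.1988,.6019,.4634,0,.3594,0,0,0,-.0956,-.0956])
lo=np.array([-3.07,-1.43,-1.02,-3.03,-3.05,-3.03]); hi=np.array([3.07,2.12,1.25,1.67,0,3.03])
def hpose(psi,tilt): # housing orientation: yaw psi, mouth down by tilt (deg)
    return R.from_euler("z",psi,degrees=True)*R.from_euler("y",-tilt,degrees=True)
def tool_of(Rh): return Rh*R.from_euler("x",180,degrees=True)
G=np.array([0,0,.046]); LIP=np.array([-.086,0,.039])
def ik(pos,Rt,q0):
    def f(q):
        x,r=fk(q,PF); return np.r_[(x-pos)*10,(Rt.inv()*r).as_rotvec()*2, 1e-3*(q-q0)]
    r=least_squares(f,np.clip(q0,lo+.02,hi-.02),bounds=(lo+.01,hi-.01)); return r.x,np.abs(r.fun[:6]).max()
def links(q):
    z=R.from_euler("z",q[0]); F=z*R.from_euler("y",q[1]-q[2]); e=z.apply([.6019*np.sin(q[1]),0,.1988+.6019*np.cos(q[1])])
    w=e+F.apply([.4634,0,0]); w1=w+(F*R.from_euler("x",-q[3])).apply([0,-.1912,0]); return e,w,w1
E
python3 - <<'E'
from kin import *
q0=np.array(D[-1][0]); C=np.array([.493,-.094,.0])
rng=np.random.default_rng(0)
for psi in range(-180,180,20):
    best=None
    Rh=hpose(psi,95); lip=C+.02*np.array([np.cos(np.radians(psi)),np.sin(np.radians(psi)),0])+[0,0,.055]
    pos=lip+Rh.apply(G-LIP); out=[]
    for k in range(12):
        q,e=ik(pos,tool_of(Rh),q0 if k==0 else rng.uniform(lo,hi))
        if e<1e-2 and not any(np.abs(q-o).max()<.1 for o in out):
            out.append(q); E_,w,w1=links(q); print(psi,q.round(2).tolist(),"elbow",E_.round(2),"w",w.round(2),w1.round(2),np.abs(q-q0).max().round(2))
E
```

```text
-180 [0.11, 1.1, 0.28, -0.17, -2.4, -1.68] elbow [0.53 0.06 0.47] w [0.85 0.1  0.13] [ 0.85 -0.09  0.11] 2.98
-160 [0.26, 1.08, 0.09, 0.11, -2.24, -1.51] elbow [0.51 0.14 0.48] w [0.76 0.21 0.1 ] [0.82 0.03 0.11] 2.81
-140 [0.41, 1.03, -0.14, 0.33, -2.04, -1.44] elbow [0.47 0.2  0.51] w [0.64 0.28 0.08] [0.76 0.13 0.11] 2.74
-120 [0.54, 0.96, -0.4, 0.52, -1.84, -1.47] elbow [0.42 0.26 0.54] w [0.5  0.3  0.09] [0.67 0.21 0.11] 2.76
-100 [0.66, 0.9, -0.69, 0.73, -1.65, -1.58] elbow [0.37 0.29 0.57] w [0.37 0.29 0.11] [0.55 0.25 0.11] 2.88
-80 [0.74, 0.85, -0.98, 1.0, -1.52, -1.79] elbow [0.33 0.3  0.6 ] w [0.25 0.22 0.15] [0.43 0.25 0.11] 3.08
0 [-1.03, 1.3, -0.94, -1.96, -1.97, -0.96] elbow [ 0.3  -0.5   0.36] w [ 0.15 -0.25 -0.  ] [ 0.14 -0.09  0.11] 2.25
20 [-1.05, 0.93, -0.7, -1.74, -1.67, -1.52] elbow [ 0.24 -0.42  0.56] w [ 0.23 -0.39  0.1 ] [ 0.16 -0.21  0.11] 2.81
40 [-0.94, 0.82, -0.46, -1.53, -1.67, -1.86] elbow [ 0.26 -0.36  0.61] w [ 0.34 -0.46  0.16] [ 0.22 -0.32  0.11] 3.16
60 [-0.82, 0.83, -0.23, -1.35, -1.79, -2.07] elbow [ 0.3  -0.32  0.6 ] w [ 0.46 -0.49  0.2 ] [ 0.32 -0.4   0.11] 3.37
80 [-0.69, 0.88, -0.02, -1.21, -1.95, -2.2] elbow [ 0.36 -0.29  0.58] w [ 0.58 -0.48  0.22] [ 0.43 -0.44  0.11] 3.49
100 [-0.55, 0.94, 0.17, -1.09, -2.13, -2.26] elbow [ 0.42 -0.25  0.55] w [ 0.7  -0.43  0.23] [ 0.55 -0.44  0.11] 3.56
120 [-0.4, 1.01, 0.33, -0.95, -2.31, -2.26] elbow [ 0.47 -0.2   0.52] w [ 0.8  -0.33  0.23] [ 0.67 -0.4   0.11] 3.56
140 [-0.23, 1.06, 0.42, -0.77, -2.44, -2.16] elbow [ 0.51 -0.12  0.49] w [ 0.87 -0.21  0.22] [ 0.76 -0.32  0.11] 3.46
160 [-0.06, 1.1, 0.4, -0.49, -2.48, -1.94] elbow [ 0.53 -0.03  0.47] w [ 0.89 -0.05  0.18] [ 0.82 -0.21  0.11] 3.24
```

```bash
python3 - <<'E'
from kin import *
C=np.array([.493,-.094,.0]); G=np.array([.02,0,.048])
for psi in (-170,-150,20,30,40,50):
  for flip in (0,1):
    q=np.array(D[-1][0]); u=np.array([np.cos(np.radians(psi)),np.sin(np.radians(psi)),0]); q[5]-=np.pi*flip; out=[];zmin=9; mx=0
    for tilt in range(0,91,5):
        Rh=hpose(psi,tilt); lip=C+.015*u+[0,0,max(.055,.11-.055*tilt/45)]
        pos=lip+Rh.apply(G-LIP); Rt=tool_of(Rh)*R.from_euler("z",180*flip,degrees=True)
        best=None
        if tilt==0:
            q1,e=ik(pos,Rt,q)
        else: q1,e=ik(pos,Rt,q); mx=max(mx,np.abs(q1-q).max())
        q=q1
        if e>1e-2: print(psi,flip,"FAIL at",tilt,e.round(3),q.round(2)); break
        if tilt in (0,20,40,60,75,85,90): out.append(q.round(2).tolist())
    else:
        E_,w,w1=links(q); print(psi,flip,"step",mx.round(2),w.round(2),w1.round(2)); [print("   ",o) for o in out]
E
```

```text
-170 0 step 0.1 [0.81 0.16 0.16] [ 0.84 -0.03  0.16]
    [0.21, 0.01, -0.76, -0.0, -0.8, -1.61]
    [0.2, 0.23, -0.52, -0.01, -1.17, -1.59]
    [0.2, 0.47, -0.29, -0.01, -1.5, -1.59]
    [0.19, 0.7, -0.08, -0.02, -1.84, -1.58]
    [0.19, 0.87, 0.07, -0.02, -2.08, -1.58]
    [0.19, 0.98, 0.15, -0.02, -2.23, -1.58]
    [0.19, 1.03, 0.18, -0.02, -2.3, -1.58]
-170 1 FAIL at 0 1.286 [-0.52  0.05 -0.73 -1.   -0.6  -3.02]
-150 0 step 0.08 [0.7  0.25 0.14] [0.8  0.08 0.16]
    [0.1, 0.06, -0.7, -0.0, -0.81, -1.14]
    [0.21, 0.23, -0.58, 0.12, -1.1, -1.33]
    [0.27, 0.45, -0.41, 0.16, -1.4, -1.41]
    [0.31, 0.66, -0.24, 0.18, -1.7, -1.44]
    [0.33, 0.83, -0.12, 0.2, -1.92, -1.45]
    [0.34, 0.93, -0.06, 0.21, -2.05, -1.45]
    [0.34, 0.98, -0.03, 0.22, -2.12, -1.46]
-150 1 FAIL at 0 1.016 [-0.45  0.1  -0.6  -0.68 -0.76 -3.02]
20 0 FAIL at 50 0.1 [-0.21  0.1  -0.51 -1.11 -0.44  3.02]
20 1 step 0.37 [ 0.23 -0.39  0.18] [ 0.16 -0.21  0.16]
    [0.23, 0.36, -0.3, 0.0, -0.91, -1.45]
    [0.2, 0.2, -0.52, -0.11, -0.51, -1.33]
    [-0.0, 0.12, -0.53, -0.75, -0.33, -0.58]
    [-0.6, 0.19, -0.58, 
[... 717 characters left out ...]
0.89, -1.18]
    [0.17, 0.2, -0.44, -0.29, -0.65, -0.84]
    [-0.16, 0.18, -0.41, -0.88, -0.68, -0.1]
    [-0.58, 0.28, -0.44, -1.32, -1.03, 0.58]
    [-0.81, 0.46, -0.48, -1.46, -1.32, 0.91]
    [-0.9, 0.61, -0.48, -1.5, -1.51, 1.09]
    [-0.94, 0.69, -0.48, -1.51, -1.6, 1.17]
50 0 FAIL at 40 0.13 [-0.11  0.18 -0.38 -0.77 -0.77  3.02]
50 1 step 0.18 [ 0.39 -0.47  0.25] [ 0.27 -0.36  0.16]
    [0.34, 0.3, -0.39, 0.0, -0.88, -1.04]
    [0.16, 0.2, -0.41, -0.35, -0.72, -0.63]
    [-0.19, 0.21, -0.37, -0.87, -0.82, 0.05]
    [-0.56, 0.33, -0.37, -1.23, -1.15, 0.59]
    [-0.76, 0.5, -0.38, -1.35, -1.41, 0.86]
    [-0.85, 0.63, -0.37, -1.4, -1.58, 1.01]
    [-0.88, 0.7, -0.36, -1.42, -1.66, 1.07]
```

```bash
cat > need.py <<'E'
from kin import *
from station import get_state
def need(pos,Rt):
    s=get_state(); r=R.from_euler("xyz",s["ee_rot"]); v=np.degrees((Rt*r.inv()).as_rotvec()); d=(np.array(pos)-s["eef_pos"])/.03
    print("t",s["t"],"units",d.round(2).tolist(),"rot",v.round(2).tolist(),"rows>=",np.ceil(max(np.abs(d).max(),np.linalg.norm(d)*.6,np.linalg.norm(v)/8.5)*10)/10,"F",s["force"].round(1).tolist(),s["width"].round(4) if hasattr(s["width"],"round") else s["width"])
G=np.array([.02,0,.048])
def tcp_for(hpos,psi,tilt=0): 
    Rh=hpose(psi,tilt); return np.array(hpos)+Rh.apply(G),tool_of(Rh)
E
python3 - <<'E'
from need import *
need(*tcp_for([.5095,-.3095,0],-27.7))
E
```

```text
t 4.95 units [0.52, -0.27, -4.61] rot [0.04, -1.59, 0.29] rows>= 4.7 F [-0.2, 0.2, -0.7] 0.08779512252147552
```

```bash
python3 -m handwheel '[{"delta_pos":[0.26,-0.14,-0.3],"dr":[0.02,-0.8,0.15]},{"delta_pos":[0.26,-0.13,-0.4],"dr":[0.02,-0.8,0.15]},{"delta_pos":[0,0,-0.6],"dr":[0,0,0]},{"delta_pos":[0,0,-0.6],"dr":[0,0,0]},{"delta_pos":[0,0,-0.6],"dr":[0,0,0]},{"delta_pos":[0,0,-0.6],"dr":[0,0,0]},{"delta_pos":[0,0,-0.6],"dr":[0,0,0]},{"delta_pos":[0,0,-0.5],"dr":[0,0,0]},{"delta_pos":[0,0,-0.4],"dr":[0,0,0]},{"delta_pos":[0,0,0],"dr":[0,0,0]}]'
python3 - <<'E'
from need import *
need(*tcp_for([.5095,-.3095,0],-27.7))
E
```

```text
t: 5.95
eef_pos: [0.5238, -0.3178, 0.0483]
ee_rot: [3.141, -0.001, -0.483]
force: [0.6, -0.2, -0.1]
width: 0.088
gripper_force: 0.0
t 5.95 units [0.11, -0.03, -0.01] rot [0.03, 0.04, -0.04] rows>= 0.2 F [0.6, -0.2, -0.1] 0.0880398762980888
```

Around the housing with no contact. I close the gripper.

```bash
python3 -m handwheel '[{"delta_pos":[0.1,0,0],"dr":[0,0,0]},{"delta_pos":[0,0,0],"dr":[0,0,0]},{"delta_pos":[0,0,0],"dr":[0,0,0]},{"delta_pos":[0,0,0],"dr":[0,0,0]},{"delta_pos":[0,0,0],"dr":[0,0,0]},{"delta_pos":[0,0,0],"dr":[0,0,0]},{"delta_pos":[0,0,0],"dr":[0,0,0]},{"delta_pos":[0,0,0],"dr":[0,0,0]}]' 1 55
python3 -m handwheel '[{"delta_pos":[0,0,0.2],"dr":[0,0,0]},{"delta_pos":[0,0,0.4],"dr":[0,0,0]},{"delta_pos":[0,0,0.4],"dr":[0,0,0]},{"delta_pos":[0,0,0],"dr":[0,0,0]}]'
python3 - <<'E'
from h import *
t=grab_frame("top"); s=grab_frame("side")
a=crop(t,384,205,462,293,5)[:,:,::-1]; b=crop(s,300,250,410,368,4)[:,:,::-1]
o=np.zeros((480,840,3),np.uint8); o[:a.shape[0],:a.shape[1]]=a; o[:b.shape[0],395:395+b.shape[1]]=b; cv2.imwrite("pics/g1.png",o[:,:800])
E
```

```text
t: 6.75
eef_pos: [0.5286, -0.3186, 0.0504]
ee_rot: [3.142, -0.003, -0.483]
force: [-1.4, -0.5, 5.5]
width: 0.0595
gripper_force: 54.8
t: 7.15
eef_pos: [0.5297, -0.3187, 0.0821]
ee_rot: [-3.141, -0.006, -0.482]
force: [1.3, -0.6, -3.3]
width: 0.0597
gripper_force: 54.9
```

View pics/g1.png

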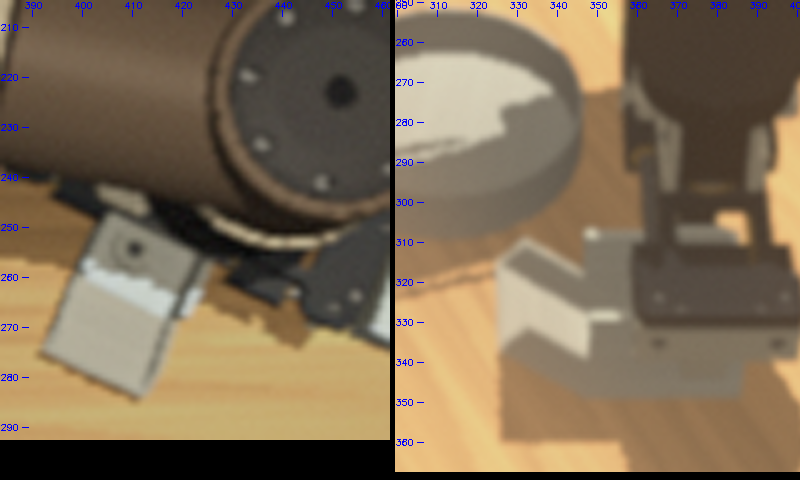

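The housing is held and lifted (side view, about (350,330)), and a gear is still visible at (410,254) in the top view. I carry it over to the canister while turning.

```bash
sed -i 's/^G=np.array(\[.02,0,.048\])/G=np.array([.0215,0,.050])/' need.py
cat >> need.py <<'E'
C=np.array([.493,-.094,0])
def dump(psi,tilt,lipz,off=.015):
    u=np.array([np.cos(np.radians(psi)),np.sin(np.radians(psi)),0]); Rh=hpose(psi,tilt)
    return C+off*u+[0,0,lipz]+Rh.apply(G-LIP),tool_of(Rh)
E
python3 -m handwheel '[{"delta_pos":[0,0,0.8],"dr":[0,0,0]},{"delta_pos":[0,0,0.9],"dr":[0,0,0]},{"delta_pos":[0,0,0.6],"dr":[0,0,0]}]' | head -2
python3 - <<'E'
from need import *
need(*dump(-170,0,.11)); print(dump(-170,0,.11)[0])
E
```

```text
t: 7.55
eef_pos: [0.5285, -0.3184, 0.1498]
t 7.55 units [-5.2, 6.77, -0.96] rot [0.22, -0.03, -142.34] rows>= 16.8 F [0.3, 0.6, -3.0] 0.059832362924958346
[ 0.37236105 -0.1152719   0.121     ]
```

```bash
python3 -m handwheel '[{"delta_pos":[-0.1,0.2,0],"dr":[0,0,-4.3]},{"delta_pos":[-0.3,0.4,0],"dr":[0,0,-8]},{"delta_pos":[-0.3,0.4,0],"dr":[0,0,-8]},{"delta_pos":[-0.3,0.4,0],"dr":[0,0,-8]},{"delta_pos":[-0.3,0.4,0],"dr":[0,0,-8]},{"delta_pos":[-0.3,0.4,0],"dr":[0,0,-8]},{"delta_pos":[-0.3,0.4,0],"dr":[0,0,-8]},{"delta_pos":[-0.3,0.4,0],"dr":[0,0,-8]},{"delta_pos":[-0.3,0.4,0],"dr":[0,0,-8]},{"delta_pos":[-0.3,0.4,0],"dr":[0,0,-8]}]' | head -3
python3 -m handwheel '[{"delta_pos":[-0.3,0.4,0],"dr":[0,0,-8]},{"delta_pos":[-0.3,0.4,0],"dr":[0,0,-8]},{"delta_pos":[-0.3,0.4,0],"dr":[0,0,-8]},{"delta_pos":[-0.3,0.4,0],"dr":[0,0,-8]},{"delta_pos":[-0.3,0.4,0],"dr":[0,0,-8]},{"delta_pos":[-0.3,0.4,0],"dr":[0,0,-8]},{"delta_pos":[-0.3,0.3,0],"dr":[0,0,-8]},{"delta_pos":[-0.2,0.2,0],"dr":[0,0,-6]},{"delta_pos":[0,0,0],"dr":[0,0,0]}]' | head -3
python3 - <<'E'
from need import *
need(*dump(-170,0,.11)); print(get_state()["q"].round(2))
E
```

```text
t: 8.55
eef_pos: [0.4434, -0.2038, 0.1482]
ee_rot: [3.141, -0.002, -1.82]
t: 9.45
eef_pos: [0.3741, -0.1169, 0.1485]
ee_rot: [3.141, -0.003, -2.898]
t 9.45 units [-0.06, 0.06, -0.92] rot [0.01, -0.17, -3.97] rows>= 1.0 F [0.7, -0.4, -3.3] 0.059715284504166036
[ 0.21 -0.03 -0.71 -0.   -0.89 -1.53]
```

```bash
cat >> need.py <<'E'
def path(seq):  # list of (tilt,lipz): per-waypoint increments in row units
    s=get_state(); p=np.array(s["eef_pos"]); r=R.from_euler("xyz",s["ee_rot"])
    for t,z in seq:
        P,Rt=dump(-170,t,z); print((t,z),((P-p)/.03).round(2).tolist(),np.degrees((Rt*r.inv()).as_rotvec()).round(1).tolist()); p,r=P,Rt
E
python3 - <<'E'
from need import *
path([(0,.11),(7,.11),(14,.105),(21,.10),(28,.09),(35,.08),(40,.07)])
E
```

```text
(0, 0.11) [-0.06, 0.06, -0.92] [0.0, -0.2, -4.0]
(7, 0.11) [0.07, 0.01, 0.43] [-1.2, 6.9, 0.0]
(14, 0.105) [0.12, 0.02, 0.26] [-1.2, 6.9, -0.0]
(21, 0.1) [0.17, 0.03, 0.24] [-1.2, 6.9, -0.0]
(28, 0.09) [0.22, 0.04, 0.05] [-1.2, 6.9, 0.0]
(35, 0.08) [0.26, 0.05, 0.02] [-1.2, 6.9, 0.0]
(40, 0.07) [0.21, 0.04, -0.1] [-0.9, 4.9, -0.0]
```

```bash
python3 -m handwheel '[{"delta_pos":[-0.06,0.06,-0.9],"dr":[0,0,-4]},{"delta_pos":[0.07,0.01,0.43],"dr":[-1.2,6.9,0]},{"delta_pos":[0.12,0.02,0.26],"dr":[-1.2,6.9,0]},{"delta_pos":[0.17,0.03,0.24],"dr":[-1.2,6.9,0]},{"delta_pos":[0.22,0.04,0.05],"dr":[-1.2,6.9,0]},{"delta_pos":[0.26,0.05,0.02],"dr":[-1.2,6.9,0]},{"delta_pos":[0.21,0.04,-0.1],"dr":[-0.9,4.9,0]},{"delta_pos":[0,0,0],"dr":[0,0,0]}]'
python3 - <<'E'
from need import *
path([(40,.07),(46,.06),(52,.055),(57,.052),(62,.05),(67,.05),(72,.05),(77,.05),(82,.05),(87,.05),(92,.05)]); print(get_state()["q"].round(2))
from h import *
t=grab_frame("top"); s=grab_frame("side")
a=crop(t,290,200,390,300,4); b=crop(s,250,210,400,330,2.6)
o=np.zeros((400,790,3),np.uint8); o[:a.shape[0],:a.shape[1]]=a; o[:b.shape[0],400:400+b.shape[1]]=b; cv2.imwrite("pics/d1.png",o[:,:,::-1])
E
```

```text
t: 10.25
eef_pos: [0.4067, -0.1097, 0.1453]
ee_rot: [3.137, -0.707, -2.962]
force: [0.5, 0.0, -5.9]
width: 0.0599
gripper_force: 54.9
(40, 0.07) [-0.09, -0.0, 0.08] [-0.1, -0.5, -0.1]
(46, 0.06) [0.28, 0.05, -0.09] [-1.0, 5.9, 0.0]
(52, 0.055) [0.3, 0.05, 0.05] [-1.0, 5.9, 0.0]
(57, 0.052) [0.27, 0.05, 0.06] [-0.9, 4.9, -0.0]
(62, 0.05) [0.28, 0.05, 0.06] [-0.9, 4.9, -0.0]
(67, 0.05) [0.29, 0.05, 0.11] [-0.9, 4.9, 0.0]
(72, 0.05) [0.3, 0.05, 0.08] [-0.9, 4.9, -0.0]
(77, 0.05) [0.31, 0.05, 0.05] [-0.9, 4.9, 0.0]
(82, 0.05) [0.31, 0.05, 0.03] [-0.9, 4.9, 0.0]
(87, 0.05) [0.31, 0.05, -0.0] [-0.9, 4.9, 0.0]
(92, 0.05) [0.31, 0.05, -0.03] [-0.9, 4.9, -0.0]
[ 0.2   0.47 -0.28 -0.01 -1.53 -1.58]
```

View pics/d1.png

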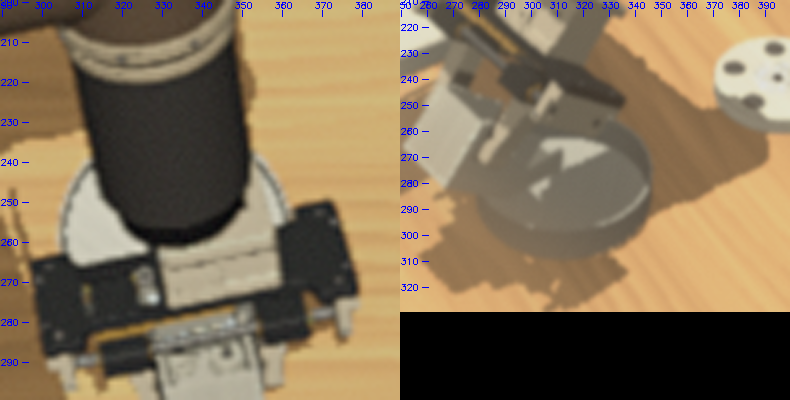

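The canister rim lies under the mouth, and two gears seem to be still up in the housing at about (335,287) and (347,287) in the top view. I go on tipping, pivoting about the lip.

```bash
python3 -m handwheel '[{"delta_pos":[0.19,0.05,0],"dr":[-1,5.4,0]},{"delta_pos":[0.3,0.05,0.05],"dr":[-1,5.9,0]},{"delta_pos":[0.27,0.05,0.06],"dr":[-0.9,4.9,0]},{"delta_pos":[0.28,0.05,0.06],"dr":[-0.9,4.9,0]},{"delta_pos":[0,0,0],"dr":[0,0,0]},{"delta_pos":[0,0,0],"dr":[0,0,0]},{"delta_pos":[0.29,0.05,0.11],"dr":[-0.9,4.9,0]},{"delta_pos":[0.3,0.05,0.08],"dr":[-0.9,4.9,0]},{"delta_pos":[0,0,0],"dr":[0,0,0]},{"delta_pos":[0,0,0],"dr":[0,0,0]}]'
python3 -m handwheel '[{"delta_pos":[0.31,0.05,0.05],"dr":[-0.9,4.9,0]},{"delta_pos":[0.31,0.05,0.03],"dr":[-0.9,4.9,0]},{"delta_pos":[0,0,0],"dr":[0,0,0]},{"delta_pos":[0,0,0],"dr":[0,0,0]},{"delta_pos":[0.31,0.05,0],"dr":[-0.9,4.9,0]},{"delta_pos":[0.31,0.05,-0.03],"dr":[-0.9,4.9,0]},{"delta_pos":[0,0,0],"dr":[0,0,0]},{"delta_pos":[0,0,0],"dr":[0,0,0]},{"delta_pos":[0,0,0],"dr":[0,0,0]},{"delta_pos":[0,0,0],"dr":[0,0,0]}]'
python3 - <<'E'
from need import *
path([(92,.05)]); print(get_state()["q"].round(2))
from h import *
t=grab_frame("top"); s=grab_frame("side")
for c in ("top","side"): print(c,[(np.round(d["location"],1).tolist(),round(d["conf"],2)) for d in find_in(c,"gear0")],[(np.round(d["location"],1).tolist(),round(d["conf"],2)) for d in find_in(c,"canister")][:1])
a=crop(t,290,200,390,300,4); b=crop(s,250,210,400,330,2.6)
o=np.zeros((400,790,3),np.uint8); o[:a.shape[0],:a.shape[1]]=a; o[:b.shape[0],400:400+b.shape[1]]=b; cv2.imwrite("pics/d2.png",o[:,:,::-1])
E
```

```text
t: 11.35
eef_pos: [0.4537, -0.101, 0.1598]
ee_rot: [-3.139, -1.245, -2.97]
force: [-0.0, 0.5, -3.4]
width: 0.0593
gripper_force: 54.9
t: 12.35
eef_pos: [0.4912, -0.0949, 0.1624]
ee_rot: [-0.185, -1.549, 0.36]
force: [0.7, -0.3, -2.4]
width: 0.0597
gripper_force: 54.9
(92, 0.05) [0.05, 0.03, -0.18] [0.1, 0.8, -0.1]
[ 0.19  1.04  0.19 -0.02 -2.32 -1.59]
top [([235.6, 289.0], 0.72), ([327.7, 248.0], 0.53), ([333.7, 245.2], 0.46), ([335.4, 167.3], 0.36)] [([324.8, 270.9], 0.6)]
side [([325.3, 277.1], 0.47), ([321.4, 275.0], 0.44)] [([312.1, 286.4], 0.65)]
```

View pics/d2.png

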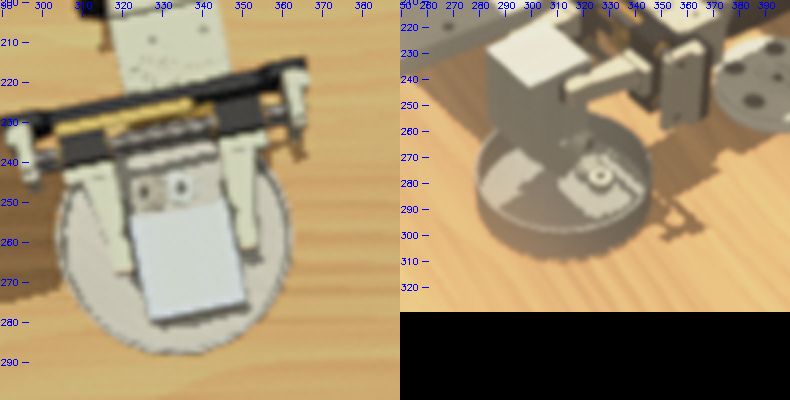

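Two gears are visible in the canister, at (326,247) and (334,246) in the top view. The third is not yet seen. I shake a little at a larger tilt, then raise and look.

```bash
python3 -m handwheel '[{"delta_pos":[0.3,0.05,-0.15],"dr":[-0.9,5,0]},{"delta_pos":[0,0,0.3],"dr":[0,0,0]},{"delta_pos":[0,0,-0.3],"dr":[0,0,0]},{"delta_pos":[0,0,0.3],"dr":[0,0,0]},{"delta_pos":[0,0,-0.3],"dr":[0,0,0]},{"delta_pos":[0,0,0],"dr":[0,0,0]},{"delta_pos":[0,0,0.8],"dr":[0,0,0]},{"delta_pos":[0,0,1],"dr":[0,0,0]},{"delta_pos":[0,0,1],"dr":[0,0,0]},{"delta_pos":[0,0,0],"dr":[0,0,0]}]'
python3 - <<'E'
from h import *
t=grab_frame("top"); s=grab_frame("side")
for c in ("top","side"): print(c,[(np.round(d["location"],1).tolist(),round(d["conf"],2)) for d in find_in(c,"gear0")],[(np.round(d["location"],1).tolist(),round(d["conf"],2)) for d in find_in(c,"canister")][:1])
a=crop(t,220,215,370,305,2.6); b=crop(s,260,240,360,320,4)
o=np.zeros((560,400,3),np.uint8); o[:a.shape[0],:a.shape[1]]=a; o[235:235+b.shape[0],:b.shape[1]]=b; cv2.imwrite("pics/d3.png",o[:,:,::-1])
E
```

```text
t: 13.65
eef_pos: [0.5008, -0.0935, 0.2446]
ee_rot: [-0.046, -1.463, 0.223]
force: [0.8, -0.2, -2.7]
width: 0.0598
gripper_force: 54.9
top [] [([322.6, 264.2], 0.75)]
side [([328.0, 279.9], 0.65)] [([310.2, 282.2], 0.77)]
```

View pics/d3.png

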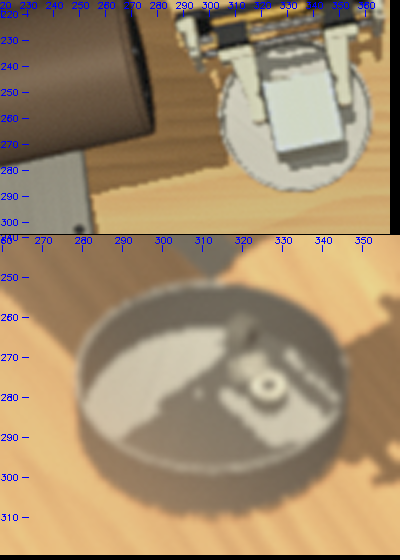

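```bash
python3 -m handwheel '[{"delta_pos":[0,-0.9,0.3],"dr":[0,0,0]},{"delta_pos":[0,-1,0.3],"dr":[0,0,0]},{"delta_pos":[0,-1,0],"dr":[0,0,0]},{"delta_pos":[0,-1,0],"dr":[0,0,0]},{"delta_pos":[0,-1,0],"dr":[0,0,0]},{"delta_pos":[0,0,0],"dr":[0,0,0]}]' | head -3
python3 - <<'E'
from h import *
t=grab_frame("top"); s=grab_frame("side")
cv2.imwrite("pics/t4.png",t[:,:,::-1]);cv2.imwrite("pics/s4.png",s[:,:,::-1])
for c in ("top","side"):
  for n in ("gear0","canister"): print(c,n,[(np.round(d["location"],1).tolist(),round(d["conf"],2)) for d in find_in(c,n)])
a=crop(t,295,220,375,300,4); b=crop(s,270,240,360,320,4)
o=np.zeros((330,790,3),np.uint8); o[:a.shape[0],:a.shape[1]]=a; o[:b.shape[0],400:400+b.shape[1]]=b
l=cv2.cvtColor(o,cv2.COLOR_RGB2LAB); l[:,:,0]=cv2.createCLAHE(4,(4,4)).apply(l[:,:,0]); cv2.imwrite("pics/d4.png",cv2.cvtColor(l,cv2.COLOR_LAB2BGR))
E
```

```text
t: 14.55
eef_pos: [0.4989, -0.2437, 0.2571]
ee_rot: [-0.03, -1.454, 0.201]
top gear0 [([327.5, 247.0], 0.36)]
top canister [([342.2, 264.8], 0.73)]
side gear0 [([319.7, 275.6], 0.58)]
side canister [([306.2, 287.2], 0.98), ([328.5, 276.6], 0.48)]
```

View pics/d4.png

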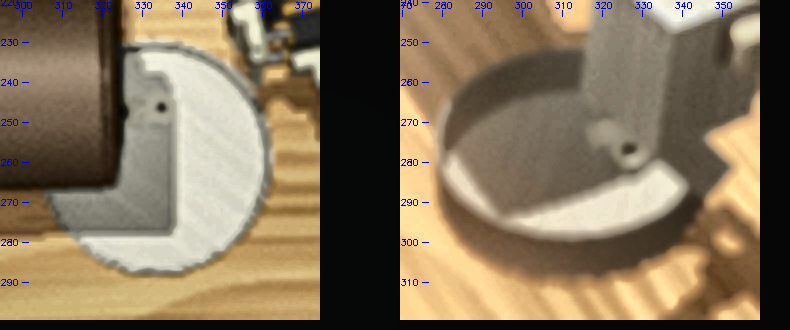

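```bash
python3 -m handwheel '[{"delta_pos":[0,-0.9,0.3],"dr":[0,0,0]},{"delta_pos":[0,-1,0.3],"dr":[0,0,0]},{"delta_pos":[0,-1,0],"dr":[0,0,0]},{"delta_pos":[0,-1,0],"dr":[0,0,0]},{"delta_pos":[0,-1,0],"dr":[0,0,0]},{"delta_pos":[0,0,0],"dr":[0,0,0]}]' | head -3
python3 - <<'E'
from h import *
t=grab_frame("top"); s=grab_frame("side")
cv2.imwrite("pics/t5.png",t[:,:,::-1]);cv2.imwrite("pics/s5.png",s[:,:,::-1])
for c in ("top","side"):
  for n in ("gear0","canister"): print(c,n,[(np.round(d["location"],1).tolist(),round(d["conf"],2)) for d in find_in(c,n)])
k=cv2.imread("pics/t5.png",0)[236:262,312:350]; print("\n".join(" ".join(f"{v:3d}" for v in r[::1]) for r in k[::1]))
E
```

```text
t: 15.45
eef_pos: [0.4989, -0.3899, 0.2758]
ee_rot: [-0.032, -1.456, 0.205]
top gear0 []
top canister [([331.3, 276.8], 0.8), ([464.7, 255.6], 0.67)]
side gear0 [([319.9, 271.5], 0.48)]
side canister [([312.3, 282.5], 0.64)]
103 104 104 104 105 106 104 105 107 107 106 107 109 107 109 109 108 110 108 110 110 110 109 110 109 110 110 109 109 109 108 108 109 110 109 108 108 107
101 102 101 101 102 104 104 104 105 104 106 105 106 107 107 107 109 107 108 109 108 109 109 110 110 111 108 111 109 111 109 110 110 109 109 108 109 108
 99  98  99  99 100 100 101 102  99 102 103 103 104 104 104 105 106 107 106 107 107 107 107 107 108 109 108 108 109 108 111 112 110 112 109 109 110 111
 95  95  95  95  97  99  99  99 100 100 100 101 101 102 102 104 103 104 103 104 104 105 105 105 108 105 108 108 108 107 106 108 108 109 108 110 110 109
 93  94  93  93  96  95  96  96  98  96  98  99  99  98  97 100 100 100 102 102 103 101 105 104 104 105 104 105 104 105 107 107 107 107 108 108 108 109
 92  92  93  90  92  93  92  95  94  93  92  96  96  97  96  99  97  98  98  99 100 100 100 101 102 102 102 104 104
[... 2376 characters left out ...]
  72  74  73  74  73  73  74  76  75  75  77  76  76  77  76  78  80  78  76  79  81  80  77
 64  65  62  65  67  68  66  68  67  67  69  69  67  69  70  71  71  71  72  72  74  72  73  74  73  74  74  74  74  75  77  76  76  77  76  78  77  80
 62  61  61  63  62  62  61  62  66  65  66  66  66  67  67  68  66  66  70  70  69  69  73  71  73  72  74  72  74  74  73  74  74  75  75  75  77  76
 54  57  57  58  60  60  61  62  61  62  64  64  62  64  64  67  66  66  66  69  66  67  68  67  69  69  69  69  68  71  73  71  73  72  75  73  75  75
 50  53  52  54  55  55  56  57  57  59  60  59  61  60  64  62  63  63  63  66  65  66  65  67  66  66  69  69  69  68  69  70  70  72  70  72  71  73
```

```bash
python3 - <<'E'
from h import *
s=cv2.imread("pics/s5.png"); a=crop(s,300,245,350,300,8); 
t=cv2.imread("pics/s4.png"); b=crop(s,265,200,415,330,2.6)
o=np.zeros((440,800,3),np.uint8); o[:a.shape[0],:a.shape[1]]=a; o[:b.shape[0],402:402+b.shape[1]]=b
l=cv2.cvtColor(o,cv2.COLOR_BGR2LAB); l[:,:,0]=cv2.createCLAHE(3,(4,4)).apply(l[:,:,0]); cv2.imwrite("pics/d5.png",cv2.cvtColor(l,cv2.COLOR_LAB2BGR))
E
```

```text
(no output)
```

View pics/d5.png

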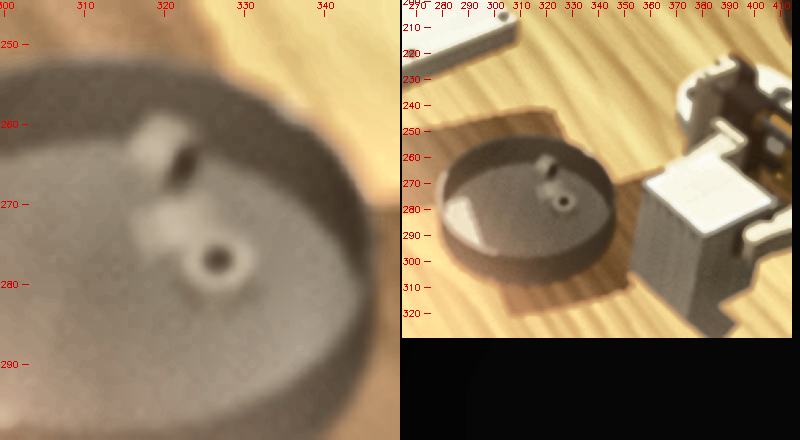

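All three gears are in the canister, at (320,262), (321,272) and (326,277) in the side view. I turn the housing upright here, then carry it to the base.

```bash
python3 - <<'E'
from need import *
s=get_state(); need(s["eef_pos"],tool_of(hpose(-170,0)))
E
python3 -m handwheel '[{"delta_pos":[0,0.3,0],"dr":[0.7,-4,0]},{"delta_pos":[0,0.3,0],"dr":[1.4,-8,0]},{"delta_pos":[0,0.3,0],"dr":[1.4,-8,0]},{"delta_pos":[0,0.3,0],"dr":[1.4,-8,0]},{"delta_pos":[0,0.3,0],"dr":[1.4,-8,0]},{"delta_pos":[0,0.3,0],"dr":[1.4,-8,0]},{"delta_pos":[0,0.3,0],"dr":[1.4,-8,0]},{"delta_pos":[0,0.3,0],"dr":[1.4,-8,0]},{"delta_pos":[0,0.3,0],"dr":[1.4,-8,0]},{"delta_pos":[0,0.3,0],"dr":[1.4,-8,0]}]' | head -4
python3 - <<'E'
from need import *
s=get_state(); need(s["eef_pos"],tool_of(hpose(-170,0))); print(s["q"].round(2))
E
```

```text
t 15.75 units [0.0, 0.0, 0.0] rot [17.09, -95.02, 0.06] rows>= 11.4 F [-0.5, -0.9, -2.3] 0.059709205140607714
t: 16.75
eef_pos: [0.5005, -0.2958, 0.2776]
ee_rot: [-3.138, -0.332, -2.971]
force: [-0.4, -0.3, -2.4]
t 16.75 units [0.0, 0.0, 0.0] rot [3.48, -18.72, 0.21] rows>= 2.3 F [-0.4, -0.3, -2.4] 0.05971651433285153
[-0.13  0.35 -0.01  0.1  -1.52 -1.29]
```

```bash
cat >> need.py <<'E'
B=(.480,.2435,5.96)
def place(x,y,z):  # housing origin in base frame, mm
    r=R.from_euler("z",B[2],degrees=True); return tcp_for(np.array([B[0],B[1],0])+r.apply(np.array([x,y,z])/1000),B[2])
E
python3 -m handwheel '[{"delta_pos":[0,0.5,0],"dr":[1.4,-8,0]},{"delta_pos":[0,0.5,0],"dr":[1.4,-8,0]},{"delta_pos":[0,0.5,0],"dr":[0.5,-2.7,0]},{"delta_pos":[0,0,0],"dr":[0,0,0]}]' | head -4
python3 - <<'E'
from need import *
need(*place(35,35,120)); print(place(35,35,120)[0])
E
```

```text
t: 17.15
eef_pos: [0.4981, -0.2504, 0.2785]
ee_rot: [-3.14, -0.004, -2.971]
force: [0.3, 0.5, -2.4]
t 17.15 units [1.15, 17.82, -3.62] rot [0.31, 0.17, 176.19] rows>= 20.8 F [0.3, 0.5, -2.4] 0.05957446575708344
[0.5325604  0.28417744 0.17      ]
```

```bash
python3 -m handwheel '[{"delta_pos":[0.05,0.8,0],"dr":[0,0,4]},{"delta_pos":[0.05,0.8,0],"dr":[0,0,8]},{"delta_pos":[0.05,0.8,0],"dr":[0,0,8]},{"delta_pos":[0.05,0.8,0],"dr":[0,0,8]},{"delta_pos":[0.05,0.8,0],"dr":[0,0,8]},{"delta_pos":[0.05,0.8,0],"dr":[0,0,8]},{"delta_pos":[0.05,0.8,0],"dr":[0,0,8]},{"delta_pos":[0.05,0.8,0],"dr":[0,0,8]},{"delta_pos":[0.05,0.8,0],"dr":[0,0,8]},{"delta_pos":[0.05,0.8,0],"dr":[0,0,8]}]' | head -3
python3 -m handwheel '[{"delta_pos":[0.05,0.8,0],"dr":[0,0,8]},{"delta_pos":[0.05,0.8,0],"dr":[0,0,8]},{"delta_pos":[0.05,0.8,0],"dr":[0,0,8]},{"delta_pos":[0.05,0.8,0],"dr":[0,0,8]},{"delta_pos":[0.05,0.8,0],"dr":[0,0,8]},{"delta_pos":[0.05,0.8,0],"dr":[0,0,8]},{"delta_pos":[0.05,0.8,0],"dr":[0,0,8]},{"delta_pos":[0.05,0.8,0],"dr":[0,0,8]},{"delta_pos":[0.05,0.8,0],"dr":[0,0,8]},{"delta_pos":[0,0.8,0],"dr":[0,0,8]}]' | head -3
python3 -m handwheel '[{"delta_pos":[0,0.8,-0.5],"dr":[0,0,8]},{"delta_pos":[0,0.5,-0.5],"dr":[0,0,7]},{"delta_pos":[0,0,0],"dr":[0,0,0]}]' | head -3
python3 - <<'E'
from need import *
need(*place(35,35,120)); print(get_state()["q"].round(2))
from h import *
for c in ("top","side"):
  grab_frame(c)
  for n in ("housing","housing_lip","base","end_fence","side_fence"): print(c,n,[(np.round(d["location"],1).tolist(),round(d["conf"],2)) for d in mark_of(c,n)][:4])
# predicted
s=get_state(); Rh=R.from_euler("xyz",s["ee_rot"])*R.from_euler("x",180,degrees=True); o=s["eef_pos"]-Rh.apply([.0215,0,.05])
for c in ("top","side"): print(proj(c,[o,o+Rh.apply(LIP)]).round(1).tolist())
r=R.from_euler("z",5.96,degrees=True); print([ (c,proj(c,[np.array([.48,.2435,0])+r.apply(v) for v in ([0,0,0],[.101,.0385,.03],[-.0185+.04,.091,.03])]).round(1).tolist()) for c in ("top","side")])
E
```

```text
t: 18.15
eef_pos: [0.5144, -0.011, 0.2762]
ee_rot: [3.141, -0.009, -1.639]
t: 19.15
eef_pos: [0.5279, 0.2288, 0.276]
ee_rot: [3.14, -0.006, -0.243]
t: 19.45
eef_pos: [0.5269, 0.2679, 0.2434]
ee_rot: [3.139, -0.002, 0.018]
t 19.45 units [0.19, 0.54, -2.45] rot [0.14, 0.12, 4.94] rows>= 2.5 F [-0.4, -0.8, -3.4] 0.05981046039628054
[ 0.8   0.22 -0.18  0.   -1.16  0.78]
top housing [([502.8, 325.8], 0.88), ([187.6, 251.5], 0.79), ([468.9, 264.7], 0.75), ([333.6, 262.5], 0.73)]
top housing_lip [([182.0, 287.2], 0.97), ([533.2, 347.9], 0.86), ([484.8, 168.4], 0.78), ([480.6, 231.8], 0.59)]
top base [([214.4, 269.0], 0.67)]
top end_fence [([187.2, 252.7], 0.59)]
top side_fence []
side housing [([468.9, 353.4], 0.87), ([253.5, 141.0], 0.84), ([390.4, 406.8], 0.7)]
side housing_lip [([437.6, 389.9], 0.96), ([219.4, 136.9], 0.94), ([509.8, 365.4], 0.87)]
side base [([253.4, 207.3], 0.6)]
side end_fence [([314.9, 284.9], 0.69), ([277.0, 182.5], 0.47)]
side side_fence [([239.1, 183.1], 0.58)]
[[186.9, 252.7], [183.3, 287.8]]
[[252.2, 141.0], [218.6, 136.1]]
[('top', [[212.1, 268.4], [191.9, 232.8], [175.5, 264.2]]), ('side', [[251.1, 210.1], [275.7, 182.3], [241.4, 182.2]])]
```

```bash
python3 -m handwheel '[{"delta_pos":[0.1,0.27,-0.4],"dr":[0.1,0.1,2.5]},{"delta_pos":[0.1,0.27,-0.6],"dr":[0,0,2.4]},{"delta_pos":[0,0,-0.7],"dr":[0,0,0]},{"delta_pos":[0,0,-0.8],"dr":[0,0,0]},{"delta_pos":[0,0,-0.8],"dr":[0,0,0]},{"delta_pos":[0,0,-0.8],"dr":[0,0,0]},{"delta_pos":[0,0,-0.6],"dr":[0,0,0]},{"delta_pos":[0,0,0],"dr":[0,0,0]}]' 
python3 - <<'E'
from need import *
need(*place(35,35,30)); print(get_state()["moment"].round(2))
E
```

```text
t: 20.85
eef_pos: [0.5333, 0.2816, 0.1029]
ee_rot: [-3.141, -0.001, 0.097]
force: [-0.7, -0.2, -3.1]
width: 0.0597
gripper_force: 54.9
t 20.85 units [-0.02, 0.09, -0.76] rot [-0.04, 0.07, 0.42] rows>= 0.8 F [-0.7, -0.2, -3.1] 0.0596535207552943
[-0.16  0.01  0.  ]
```

```bash
python3 -m handwheel '[{"delta_pos":[0,0.08,-0.3],"dr":[0,0,0.4]},{"delta_pos":[0,0,-0.25],"dr":[0,0,0]},{"delta_pos":[0,0,0],"dr":[0,0,0]}]' | sed -n 2,4p
for i in 1 2 3 4; do python3 -m handwheel '[{"delta_pos":[0,0,-0.06],"dr":[0,0,0]},{"delta_pos":[0,0,0],"dr":[0,0,0]}]' | sed -n 2,4p; done
```

```text
eef_pos: [0.5344, 0.2852, 0.0885]
ee_rot: [-3.138, -0.005, 0.104]
force: [-0.4, -0.2, -3.9]
eef_pos: [0.5347, 0.2854, 0.0875]
ee_rot: [-3.138, -0.006, 0.104]
force: [0.0, -1.1, -2.1]
eef_pos: [0.5346, 0.2852, 0.0854]
ee_rot: [-3.138, -0.006, 0.104]
force: [1.2, 0.2, -3.9]
eef_pos: [0.5345, 0.2852, 0.0834]
ee_rot: [-3.138, -0.005, 0.104]
force: [0.6, -0.7, -3.0]
eef_pos: [0.5345, 0.2852, 0.0815]
ee_rot: [-3.138, -0.005, 0.104]
force: [0.7, 0.5, -3.0]
```

```bash

for i in 1 2 3 4; do python3 -m handwheel '[{"delta_pos":[0,0,-0.025],"dr":[0,0,0]},{"delta_pos":[0,0,0],"dr":[0,0,0]}]' | sed -n 2,4p; done
```

```text
eef_pos: [0.5346, 0.2852, 0.0809]
ee_rot: [-3.138, -0.005, 0.104]
force: [-0.5, -0.0, -3.6]
eef_pos: [0.5348, 0.2853, 0.0805]
ee_rot: [-3.138, -0.006, 0.104]
force: [-0.2, -0.1, -0.8]
eef_pos: [0.5348, 0.2853, 0.0804]
ee_rot: [-3.138, -0.006, 0.105]
force: [-2.5, -1.7, 4.7]
eef_pos: [0.5348, 0.2853, 0.0804]
ee_rot: [-3.138, -0.006, 0.105]
force: [-3.6, -1.0, 10.7]
```

```bash
python3 -m handwheel '[{"delta_pos":[0,0,0.06],"dr":[0,0,0]},{"delta_pos":[0.11,0.14,0],"dr":[0,0,0]},{"delta_pos":[0.11,0.14,0],"dr":[0,0,0]},{"delta_pos":[0.11,0.14,0],"dr":[0,0,0]},{"delta_pos":[0.11,0.14,0],"dr":[0,0,0]},{"delta_pos":[0,0,0],"dr":[0,0,0]}]' | sed -n 2,4p
for i in 1 2 3 ; do python3 -m handwheel '[{"delta_pos":[0.05,0.005,0],"dr":[0,0,0]},{"delta_pos":[0,0,0],"dr":[0,0,0]}]' | sed -n 2,4p; done
```

```text
eef_pos: [0.548, 0.3023, 0.0804]
ee_rot: [-3.139, -0.005, 0.104]
force: [-1.9, -0.8, 2.3]
eef_pos: [0.5482, 0.3022, 0.0805]
ee_rot: [-3.138, -0.004, 0.104]
force: [-7.3, 1.2, 3.7]
eef_pos: [0.5484, 0.3023, 0.0805]
ee_rot: [-3.138, -0.002, 0.104]
force: [-14.3, 1.3, 8.9]
eef_pos: [0.5486, 0.3023, 0.0805]
ee_rot: [-3.139, 0.0, 0.103]
force: [-19.8, 1.6, 13.5]
```

```bash
python3 -m handwheel '[{"delta_pos":[-0.03,0,0.05],"dr":[0,0,0]},{"delta_pos":[0,0.05,0],"dr":[0,0,0]},{"delta_pos":[0,0,0],"dr":[0,0,0]}]' | sed -n 2,4p
for i in 1 2 3 4; do python3 -m handwheel '[{"delta_pos":[-0.005,0.05,0],"dr":[0,0,0]},{"delta_pos":[0,0,0],"dr":[0,0,0]}]' | sed -n 2,4p; done
```

```text
eef_pos: [0.5484, 0.3025, 0.0806]
ee_rot: [-3.141, 0.001, 0.103]
force: [-10.0, -2.8, 2.0]
eef_pos: [0.5483, 0.3031, 0.0805]
ee_rot: [3.141, 0.001, 0.103]
force: [-7.3, -4.5, 2.0]
eef_pos: [0.5482, 0.3042, 0.0805]
ee_rot: [3.141, 0.001, 0.103]
force: [-8.2, -6.5, 2.4]
eef_pos: [0.5481, 0.3055, 0.0805]
ee_rot: [3.141, 0.001, 0.102]
force: [-8.6, -7.2, 1.2]
eef_pos: [0.5479, 0.3069, 0.0805]
ee_rot: [3.14, 0.001, 0.103]
force: [-8.2, -8.1, 2.8]
```

```bash
for i in 1 2 3 4; do python3 -m handwheel '[{"delta_pos":[-0.005,0.05,0],"dr":[0,0,0]},{"delta_pos":[0,0,0],"dr":[0,0,0]}]' | sed -n 2,4p; done
python3 -c "
from station import *
s=get_state();print(s['moment'],s['t'])"
```

```text
eef_pos: [0.5479, 0.3071, 0.0805]
ee_rot: [3.138, 0.002, 0.102]
force: [-6.3, -12.6, 3.7]
eef_pos: [0.5478, 0.3072, 0.0806]
ee_rot: [3.137, 0.003, 0.102]
force: [-4.4, -17.7, 5.4]
eef_pos: [0.5477, 0.3073, 0.0806]
ee_rot: [3.135, 0.003, 0.102]
force: [-3.0, -23.2, 6.3]
eef_pos: [0.5477, 0.3075, 0.0807]
ee_rot: [3.133, 0.004, 0.102]
force: [-1.7, -26.6, 7.1]
[-10.5472676    0.09779932  -0.37290837] 25.85
```

```bash
python3 -m handwheel '[{"delta_pos":[0,-0.03,0.03],"dr":[0,0,0]},{"delta_pos":[0.06,0.005,0],"dr":[0,0,0]},{"delta_pos":[0.06,0.005,0],"dr":[0,0,0]},{"delta_pos":[0,0,0],"dr":[0,0,0]},{"delta_pos":[0,0,0],"dr":[0,0,0]}]' | sed -n 2,4p
python3 -m handwheel '[{"delta_pos":[0.03,0,0],"dr":[0,0,0]},{"delta_pos":[0,0,0],"dr":[0,0,0]},{"delta_pos":[0,0,0],"dr":[0,0,0]}]' 
python3 - <<'E'
from need import *
from h import *
s=get_state(); r=R.from_euler("z",5.96,degrees=True); print(r.inv().apply(s["force"]).round(1),r.inv().apply(s["moment"]).round(2),s["t"])
Rh=R.from_euler("xyz",s["ee_rot"])*R.from_euler("x",180,degrees=True); o=s["eef_pos"]-Rh.apply([.0215,0,.05]); print(r.inv().apply(o-[.48,.2435,0]).round(4))
for c in ("top","side"):
  im=grab_frame(c); cv2.imwrite(f"pics/f_{c}.png",im[:,:,::-1])
  for n in ("housing","housing_lip","gear0","condenser","reel"): print(c,n,[(np.round(d["location"],1).tolist(),round(d["conf"],2)) for d in mark_of(c,n)][:4])
  print(proj(c,[o,o+Rh.apply(LIP)]).round(1).tolist())
E
```

```text
eef_pos: [0.5482, 0.3074, 0.0807]
ee_rot: [3.133, 0.008, 0.101]
force: [-14.2, -20.3, 11.1]
t: 26.65
eef_pos: [0.5483, 0.3074, 0.0808]
ee_rot: [3.133, 0.01, 0.101]
force: [-18.6, -21.1, 13.7]
width: 0.0596
gripper_force: 54.8
[-20.7 -19.1  13.7] [-7.07  7.44 -0.5 ] 26.65
[0.0526 0.0561 0.031 ]
top housing [([450.3, 189.6], 0.93), ([499.8, 324.4], 0.85), ([185.9, 249.5], 0.71), ([469.7, 262.9], 0.58)]
top housing_lip [([185.1, 279.1], 0.9), ([484.7, 171.8], 0.9), ([534.4, 352.0], 0.76), ([480.2, 230.0], 0.62)]
top gear0 [([314.7, 245.5], 0.59), ([327.4, 248.6], 0.5), ([335.3, 246.0], 0.47), ([399.1, 172.1], 0.43)]
top condenser [([401.1, 173.1], 0.96)]
top reel [([319.3, 169.1], 0.89)]
[[187.1, 251.2], [186.6, 282.1]]
side housing [([390.5, 406.6], 0.94), ([469.6, 354.2], 0.64), ([257.6, 183.5], 0.57)]
side housing_lip [([506.7, 363.7], 0.96), ([229.5, 183.6], 0.66), ([437.3, 392.9], 0.64)]
side gear0 [([328.7, 281.1], 0.66), ([319.8, 274.9], 0.47), ([319.8, 263.1], 0.39), ([261.0, 185.9], 0.21)]
side condenser [([443.9, 301.2], 0.63)]
side reel [([391.5, 242.2], 0.88)]
[[257.3, 184.5], [228.1, 182.4]]
```

```bash
python3 -m handwheel '[{"delta_pos":[0,0,0.03],"dr":[0,0,0]},{"delta_pos":[0,0,0.02],"dr":[0,0,0]},{"delta_pos":[0,0,0],"dr":[0,0,0]},{"delta_pos":[0,0,0],"dr":[0,0,0]},{"delta_pos":[0,0,0],"dr":[0,0,0]}]'
python3 -m handwheel '[{"delta_pos":[0,0,0],"dr":[0,0,0]},{"delta_pos":[0,0,0],"dr":[0,0,0]},{"delta_pos":[0,0,0],"dr":[0,0,0]},{"delta_pos":[0,0,0],"dr":[0,0,0]},{"delta_pos":[0,0,0],"dr":[0,0,0]}]'
```

```text
t: 27.75
eef_pos: [0.5483, 0.3074, 0.0808]
ee_rot: [3.133, 0.01, 0.101]
force: [-14.1, -18.1, 3.3]
width: 0.0598
gripper_force: 54.8
t: 28.25
eef_pos: [0.5483, 0.3074, 0.0809]
ee_rot: [3.133, 0.01, 0.101]
force: [-14.0, -18.0, 2.5]
width: 0.0596
gripper_force: 54.8
```

```bash
python3 -c "
from station import *
print(job_done())"
```

```text
the job is handed in; nothing more can be done
None
```

Job handed in, verdict not shown: all three gears were seen in the canister, and the gripper is still holding the housing upright in the corner, pressing about 16 N towards each fence.

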